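Set the register gauge to the red stop

ROBOT

A 7-joint arm with a two-finger parallel gripper is mounted at the origin on the work surface; the furniture and walls round the work are solid. World frame = base frame: x ahead of the robot, y to its left, z up, the work surface at z = 0. Lengths are in mm, angles in rad, forces in N, time in s.
With the tool pointing down it reaches from about 400 to 850 mm from the base axis. Payload 6.9 kg.
Tool frame: the origin (TCP) lies at the very end of the fingers, on their centre line; the grasp point (between the pads) lies 19 mm behind it (manip.pinch_z is the distance from the TCP to the grasp point, in mm); z points along the fingers, y is the line along which they close (so a half turn about z gives the same grasp; the last joint's range is limited). The gripper opens to 85 mm and grips with 20 to 120 N. Pads are 22 mm wide; open, the fingers measure 114 mm over their backs; the gripper's body (76 mm by 85 mm) begins 54 mm behind the grasp point. The pads swing forward as they close: fully open they stand 13 mm farther back than shut.
Start: joints at [1.375, 0.507, -0.238, 1.5, 0.126, 1.149, -0.155], TCP at [185.148, -596.935, 231.275] pointing down, gripper open.
Joint ranges: [-3.08, 3.08], [-0.24, 2.05], [-1.43, 1.35], [0, 2.5], [-1.52, 4.66], [0.17, 1.96], [-2.89, 2.89]. Speed limits (rad/s): [2.39, 2.39, 3.14, 3.14, 3.14, 3.14, 3.14].

INTERFACE

Orientations are given as a unit quaternion [w, x, y, z].
In Python, from plant import telemetry, optics, manip gives the robot as it stands. The module is installed in compiled form; this text tells all that it offers.
- The arm moves only by the tool play_rows, never from a script. Its arguments are lists of equal length, an entry for each row: "dp": the shift along the tool's x, y, z in m, a list of three; "roll": the turn about the tool's z in rad; "gripper": the gripper command: -1 is fully open, 1 is shut, values between are in proportion. A call has 1 to 12 rows; each row is the pose to reach, as a shift and turn from the pose commanded when the call began, along the tool's axes at that moment; what a row does not reach only later rows make up. A row lasts 1/12 s, in which the tool goes at most 41.7 mm and 7.16 degrees, less where a joint would pass 70% of its speed; a pose out of reach is approached as far as the arm can. A call with a gripper value outside its range is refused whole. The fingers move at their own pace and stop on an object; "force" is the grip in N (left out, the last holds). Time passes only in rows, so rows that repeat a pose let the fingers close. It gives the time, the measured TCP pose, the force, the opening and the grip force at its end, in the units of the state.
- telemetry.get_obs(): the state, without advancing time (a new reading comes with each control period).
- optics.get_image(name): name is "scene" or "top" or "wrist"; returns the picture (400x640x3 uint8, red, green, blue); there is no depth.
- optics.camera_params(name): a dict with "K" (3x3 intrinsics, pixels), "D" ([k1, k2, p1, p2, k3] as OpenCV has them; the pictures are not rectified), "view" (4x4, takes a point from world to camera coordinates); the wrist camera has in their place "tool_from_camera" (4x4, takes a point from camera to tool coordinates, whose origin is the TCP and whose axes are the flange's). Camera axes: x right, y down, z forward; pixel columns grow to the right and rows downward; lengths in mm; the calibration is good to about 2 mm. A picture is of the moment at which its call begins: read the wrist's pose just before it. camera_params takes no time and is no camera call.
- manip.sign_off(): hands the job in; it is judged then, once.
The state is a dict: "clock": time; "joints": joint angles; "joint_velocities": joint speeds; "tau": joint torques, N m; "tool_pos": TCP position; "orientation": TCP orientation; "contact_force": force on the tool from outside, world axes, zero at the start; "torque": the same for the moment, N m; "opening": finger opening in mm; "grip_force": force on a finger pad.
Only numpy, scipy, OpenCV 4.12 (cv2) and the standard library are available. Lean on these libraries where they do the work, as an engineer would, in place of code of your own. Each camera call takes 0.05 s, during which the arm holds its last target. There are 200 camera calls.

TASK

Set the register gauge for the next sheet: with the fingertips press down the orange pad in the middle of the black carriage to free its brake and, keeping it pressed, push the carriage along the rail right up against the red stop block (not the blue one), then let the pad spring back up so that the brake holds it there. Pick up nothing: leave the tins, bottles, pen, roller and tape round the gauge where they are.

Things in the scene. Friction and masses are not known exactly. Their poses are not given: they have to be found in the camera images.
- rail: Fixed aluminium channel rail, 420 mm long (along its own y axis), 70 mm wide at its foot, top face 40 mm above the worktop; a plywood bed 6 mm thick with a white sheet lies along its -x side. Origin on the worktop under the middle of the rail; x across the rail, y along it, z up. The rail's y axis lies within about 15 degrees of world y.
- carriage (a joint): position of the black carriage along the rail's +y, in m; 0 at the middle of the rail. It slides freely (about 2 N) with the pad pressed; with the pad up the brake holds it against some 12 N or more.
- carriage_mid (a point): middle of the black carriage, 50 mm above the worktop. The carriage is 78 mm long (along the rail's y) and 58 mm wide: at each end a shoulder 15 mm thick reaches up to 75 mm above the worktop; between the shoulders is a 48 mm saddle, open to both sides (x), which the pad fills. A thin steel fence blade hangs from it over the bed, reaching 84 mm to the rail's -x side and no higher than 46 mm.
- pad (a joint): how far the orange pad is pressed down, in m: 0 up (brake on), 0.008 fully down. It takes about 4.5 N to start, 6 N at 2.5 mm and 9 N to go fully down; the brake is quite off from 2 mm down, so press it 3 mm or more. It springs back by itself.
- pad_top (a point): middle of the orange release pad's top face (36 mm across the rail, 44 mm along it), 62 mm above the worktop when up, 54 mm when fully down; it rides with the carriage.
- red_stop_mid (a point): centre of the red stop block, 50 mm above the worktop. It is fixed on the rail, 20 mm long along the rail, 72 mm wide, its top 66 mm high with a steel screw to 74 mm. It may be on either side of the carriage. The carriage touches it when carriage_mid is 49 mm from this point.
- blue_stop_mid (a point): centre of the blue stop block, same shape, on the other side of the carriage; not the one wanted.
- ink_tin_0: A black-and-silver closed ink tin, 71 mm wide, 62 mm high, standing behind the rail; origin under its middle. To be left alone.
- stop_out_bottle: A small bottle of pink fluid with a tall tan cap, 31 mm wide, 79 mm high, standing behind the rail; origin under its middle. To be left alone.
- dropper_bottle: A brown dropper bottle with a black rubber bulb, 33 mm wide, 102 mm high, standing behind the rail; origin under its middle. To be left alone.
- marker_pen: A white and red marker pen, 135 mm long, 16 mm thick, lying on the robot's side of the rail; origin under its middle. To be left alone.
- ink_roller_b: A hand roller with black handle, 176 x 76 x 30 mm, lying beyond the rail's left end; origin under its middle. To be left alone.
- masking_tape: A roll of masking tape, 104 mm wide, 25 mm high, lying beyond the rail's right end; origin under its middle. To be left alone.

How it is judged:
By the outcome, as a careful person would: the job done as asked, in the order asked, and still so for the second after the job is handed in, with the robot touching nothing.
It also fails if it takes over 38 s, if anything falls off the work surface, if the arm or the gripper's body presses on something with over 40 N, if the wrist force passes 120 N, or if a joint passes its speed limit or range.

## Working session

There is one attempt and no reset: what is moved stays moved. The work goes in short steps, Python scripts to look and compute and a tool call to move; the robot and the scene stay as the last step left them, time stands still between calls to the robot, and variables do not carry over. Pictures are saved under pics/ and viewed, at most 10 in all, crops included, and the job is handed in when it is done.

Besides the shell and the picture viewer there is one more tool, called after "Call:" in YAML: its name, and indented under it one key for each argument. play_rows: Moves the arm, as the interface text tells. Its arguments: {"type":"object","properties":{"dp":{"type":"array"},"roll":{"type":"array"},"gripper":{"type":"array"},"force":{"type":"number"}},"required":["dp","roll","gripper"]}

```bash
mkdir -p pics; python3 - <<'E'
from plant import telemetry, optics, manip
import cv2
o=telemetry.get_obs()
print({k:o[k] for k in('clock','tool_pos','orientation','contact_force','opening')})
for n in('scene','top'):
    cv2.imwrite(f'pics/{n}0.png',optics.get_image(n)[:,:,::-1])
    p=optics.camera_params(n);print(n,p)
print(optics.camera_params('wrist'))
E
```

```text
{'clock': 0.0, 'tool_pos': array([ 184.97286005, -596.47412407,  230.42872522]), 'orientation': array([-8.81790337e-04,  9.88705449e-01,  1.49869067e-01, -1.42739339e-04]), 'contact_force': array([ 0.48707128,  0.04657627, -0.15452336]), 'opening': 85.11572689852395}
scene {'K': array([[422.31363958,   0.        , 320.00107003],
       [  0.        , 422.31363958, 199.37009312],
       [  0.        ,   0.        ,   1.        ]]), 'D': array([-0.08243513,  0.        ,  0.        ,  0.        ,  0.        ]), 'view': array([[-6.32510073e-01, -7.74514930e-01, -7.59149613e-03,
         4.41457012e+02],
       [-4.68853320e-01,  3.90655291e-01, -7.92190007e-01,
         2.96514759e+02],
       [ 6.16528646e-01, -4.97508861e-01, -6.10227303e-01,
         7.28284974e+02],
       [ 0.00000000e+00,  0.00000000e+00,  0.00000000e+00,
         1.00000000e+00]])}
top {'K': array([[479.12246004,   0.        , 322.55956618],
       [  0.        , 479.12246004, 195.96109578],
       [  0.        ,   0.        ,   1.        ]]), 'D': array([-0.0669934,  0.       ,  0.       ,  0.       ,  0.       ]
[... 254 characters left out ...]
04392e+03],
       [ 0.00000000e+00,  0.00000000e+00,  0.00000000e+00,
         1.00000000e+00]])}
{'K': array([[352.68528124,   0.        , 327.02454292],
       [  0.        , 352.68528124, 197.94478668],
       [  0.        ,   0.        ,   1.        ]]), 'D': array([-0.05295312,  0.        ,  0.        ,  0.        ,  0.        ]), 'tool_from_camera': array([[ 6.59129291e-04, -9.65746567e-01, -2.59486287e-01,
         6.52168475e+01],
       [ 9.99999709e-01,  7.36408811e-04, -2.00608606e-04,
        -8.32544139e-01],
       [ 3.84825061e-04, -2.59486079e-01,  9.65746771e-01,
        -1.42896999e+02],
       [ 0.00000000e+00,  0.00000000e+00,  0.00000000e+00,
         1.00000000e+00]])}
```

View pics/scene0.png

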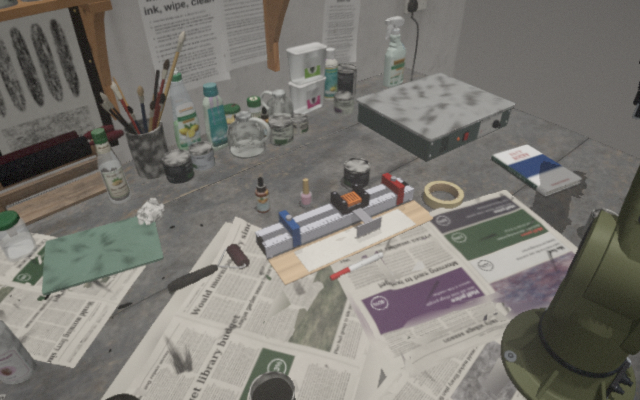

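View pics/top0.png

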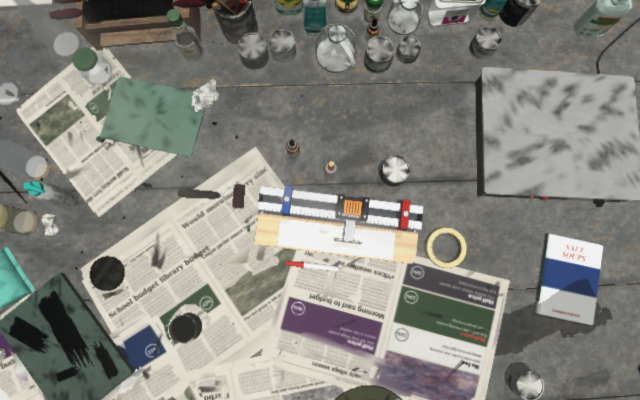

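The red stop is at the right (−y) end: top view pad ≈(353,208), red ≈(405,213), blue ≈(288,200). In the scene view they are at ≈(349,199), (395,188) and (290,227). I'll measure these from both views.

```bash
cat > h.py <<'E'
import numpy as np,cv2
from plant import optics
def blob(im,kind,roi):
    x0,y0,x1,y1=roi; hsv=cv2.cvtColor(im,cv2.COLOR_RGB2HSV).astype(int);h,s,v=[hsv[...,i] for i in range(3)]
    m={'o':(h>=6)&(h<=20)&(s>150)&(v>100),'r':((h<5)|(h>174))&(s>150)&(v>60),'b':(h>100)&(h<125)&(s>110)&(v>50)}[kind]
    r=np.zeros(m.shape,bool);r[y0:y1,x0:x1]=1;m=(m&r).astype(np.uint8)
    n,l,st,c=cv2.connectedComponentsWithStats(m);k=1+np.argmax(st[1:,4]);return c[k],st[k]
def ray(name,uv,T=None):
    p=optics.camera_params(name);V=p['view'] if T is None else T
    q=cv2.undistortPoints(np.array([[uv]],float),p['K'],p['D'])[0,0]
    R=V[:3,:3];return -R.T@V[:3,3],R.T@np.r_[q,1]
def plane(r,z): o,d=r;return o+d*(z-o[2])/d[2]
def tri(r1,r2):
    A=np.c_[r1[1],-r2[1]];t=np.linalg.lstsq(A,r2[0]-r1[0],rcond=None)[0]
    a,b=r1[0]+t[0]*r1[1],r2[0]+t[1]*r2[1];return (a+b)/2,np.linalg.norm(a-b)
E
python3 - <<'E'
from h import *
np.set_printoptions(precision=1,suppress=True)
t=cv2.imread('pics/top0.png')[:,:,::-1].copy();s=cv2.imread('pics/scene0.png')[:,:,::-1].copy()
for k,rt,rs in(('o',(325,185,380,230),(325,180,375,215)),('r',(390,190,420,235),(375,165,415,210)),('b',(270,180,305,220),(270,200,310,250))):
    a,sa=blob(t,k,rt);b,sb=blob(s,k,rs)
    print(k,a,sa,b,sb,'tri',*tri(ray('top',a),ray('scene',b)),'plane',plane(ray('top',a),62 if k=='o' else 64), plane(ray('scene',b),62 if k=='o' else 60))
a=cv2.resize(t[170:260,240:440],None,fx=4,fy=4,interpolation=2);b=cv2.resize(s[150:270,240:440],None,fx=4,fy=4,interpolation=2)
cv2.imwrite('pics/c1.png',a[:,:,::-1]);cv2.imwrite('pics/c2.png',b[:,:,::-1])
E
```

```text
o [353.8 204.2] [344 200  18  14 104] [354.4 198. ] [349 192  11  12  36] tri [558.8  14.1  56. ] 15.16075693604752 plane [563.5  19.7  62. ] [547.2  15.   62. ]
r [403.8 221.4] [401 214   8  15  81] [387.  176.2] [384 174   6   6  21] tri [523.3 -88.9  92. ] 26.738630659461332 plane [ 516.6 -102.9   64. ] [ 563.4 -115.6   60. ]
b [285.5 207.6] [282 202   8  12  78] [292.6 224.4] [287 220  11   9  52] tri [558.8 190.6  67.4] 1.507389659564106 plane [558.8 190.2  64. ] [566.5 186.3  60. ]
```

View pics/c1.png

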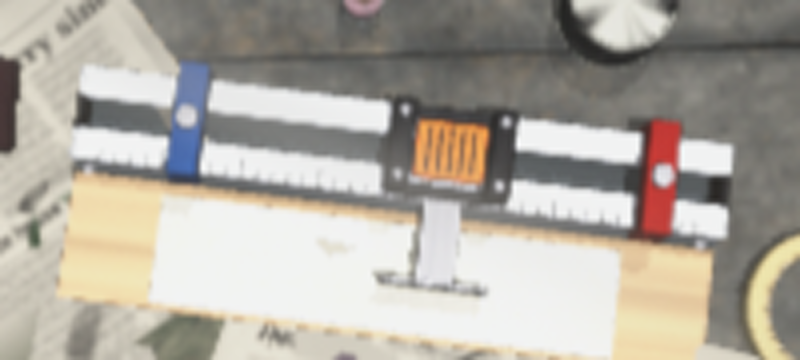

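View pics/c2.png

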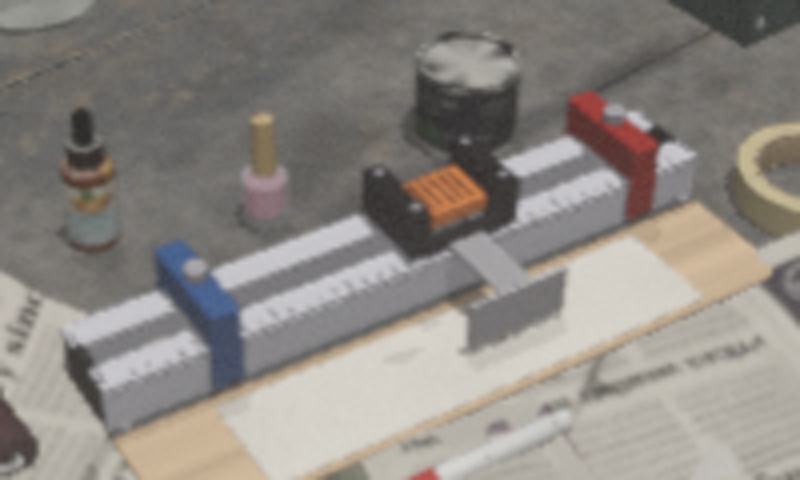

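The crops give better points. Pad centre is top (353,207.5), scene (351.5,197.7). Red screw is top (405.7,214), scene (393.5,178). Blue screw is top (286.7,199), scene (289,217). The carriage runs toward −y to reach red.

```bash
python3 - <<'E'
from h import *
from scipy.spatial.transform import Rotation as Ro
np.set_printoptions(precision=1,suppress=True)
f=lambda c,o:(np.array(c)+.5)/4-.5+o
P={}
for n,a,b,z in(('pad',(452,150),(446,191),62),('red',(663,175),(614,112),73),('blue',(187,115),(196,267),73)):
    r1,r2=ray('top',f(a,(240,170))),ray('scene',f(b,(240,150)))
    P[n]=plane(r1,z);print(n,*tri(r1,r2),P[n],plane(r2,z))
d=P['red']-P['blue'];print('yaw',np.degrees(np.arctan2(-d[0],-d[1])) , np.linalg.norm(d[:2]),np.linalg.norm((P['red']-P['pad'])[:2]))
R=Ro.from_quat([0.988705449,0.149869067,-0.000142739,-0.00088179]);print(R.as_matrix())
E
```

```text
pad [554.6  21.7  63.2] 3.7719537550807143 [556.1  22.9  62. ] [554.2  19.5  62. ]
red [ 535.1 -106.2   74.7] 0.47585329146101174 [ 535.5 -106.4   73. ] [ 536.5 -108.3   73. ]
blue [580.  186.9  75. ] 0.6081541164706934 [580.6 187.2  73. ] [581.8 185.3  73. ]
yaw 8.737053377486975 297.05905974175823 130.9532675098105
[[ 1.   0.3 -0. ]
 [ 0.3 -1.   0. ]
 [-0.  -0.  -1. ]]
```

The rail is yawed −8.7° and the carriage must travel ≈82 mm. The pad measures as centred at (555, 22) and 62–63 mm high, which fits the text. Next I shut the gripper and go above the pad.

Call:
play_rows:
  dp:
    - [0.027, -0.024, 0.003]
    - [0.054, -0.048, 0.006]
    - [0.081, -0.072, 0.009]
    - [0.108, -0.096, 0.012]
    - [0.134, -0.12, 0.015]
    - [0.161, -0.144, 0.018]
    - [0.188, -0.169, 0.021]
    - [0.215, -0.193, 0.024]
    - [0.242, -0.217, 0.027]
    - [0.268, -0.241, 0.03]
    - [0.295, -0.265, 0.033]
    - [0.322, -0.289, 0.036]
  roll: [0, 0, 0, 0, 0, 0, 0, 0, 0, 0, 0, 0]
  gripper: [1, 1, 1, 1, 1, 1, 1, 1, 1, 1, 1, 1]
  force: 40

```text
clock: 1.1
tool_pos: [407.4, -223.9, 195.1]
orientation: [-0.0, 0.989, 0.15, -0.0]
contact_force: [1.0, -0.3, 0.3]
opening: 0.1
grip_force: 0.0
```

Call:
play_rows:
  dp:
    - [0.027, -0.024, 0.003]
    - [0.054, -0.048, 0.006]
    - [0.081, -0.072, 0.009]
    - [0.108, -0.096, 0.012]
    - [0.134, -0.12, 0.015]
    - [0.161, -0.144, 0.018]
    - [0.188, -0.169, 0.021]
    - [0.215, -0.193, 0.024]
    - [0.215, -0.193, 0.024]
    - [0.215, -0.193, 0.024]
    - [0.215, -0.193, 0.024]
    - [0.215, -0.193, 0.024]
  roll: [0.04, 0.08, 0.12, 0.16, 0.2, 0.25, 0.3, 0.35, 0.4, 0.452, 0.452, 0.452]
  gripper: [1, 1, 1, 1, 1, 1, 1, 1, 1, 1, 1, 1]

```text
clock: 2.1
tool_pos: [554.9, 22.5, 170.9]
orientation: [0.0, 0.997, -0.075, -0.0]
contact_force: [-0.4, 0.3, -0.2]
opening: -0.2
grip_force: 0.0
```

```bash
python3 - <<'E'
from h import *
from plant import telemetry
from scipy.spatial.transform import Rotation as Ro
o=telemetry.get_obs();im=optics.get_image('wrist');cv2.imwrite('pics/w1.png',im[:,:,::-1])
T=np.eye(4);q=o['orientation'];T[:3,:3]=Ro.from_quat(np.r_[q[1:],q[0]]).as_matrix();T[:3,3]=o['tool_pos']
np.save('T1.npy',T);print(T.round(3),o['clock'],o['opening'],o['contact_force'],o['joints'])
E
```

```text
[[ 9.89000e-01 -1.49000e-01 -1.00000e-03  5.54939e+02]
 [-1.49000e-01 -9.89000e-01 -0.00000e+00  2.24670e+01]
 [-1.00000e-03  0.00000e+00 -1.00000e+00  1.70942e+02]
 [ 0.00000e+00  0.00000e+00  0.00000e+00  1.00000e+00]] 2.1 -0.20201732284495266 [-0.36598574  0.29243379 -0.15129685] [ 0.10305787  0.46168041 -0.27957617  1.77306955  0.15426494  0.92906565
 -1.96182067]
```

View pics/w1.png

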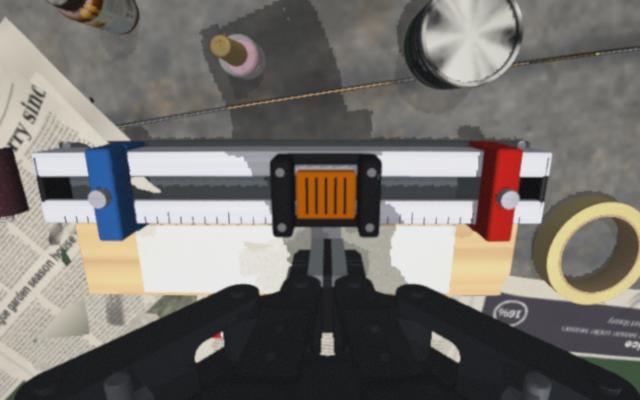

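The wrist view shows the pad centre at (326,195), the red screw at (509,198) and the blue screw at (97,199). The rail is level in the image, so the roll is right. I'll refine the pad and stop positions from this.

```bash
python3 - <<'E'
from h import *
np.set_printoptions(precision=1,suppress=True)
T=np.load('T1.npy');V=np.linalg.inv(T@optics.camera_params('wrist')['tool_from_camera'])
f=lambda c,o:(np.array(c)+.5)/4-.5+o
im=cv2.imread('pics/w1.png')[:,:,::-1].copy();print(blob(im,'o',(280,150,380,240)))
P={}
for n,w,t,z in(('pad',(326,195),(452,150),62),('red',(509,198),(663,175),74),('blue',(97,199),(187,115),74)):
    r=ray('wrist',w,V);P[n]=plane(r,z);print(n,P[n],tri(r,ray('top',f(t,(240,170)))),'tool',(np.linalg.inv(T)@np.r_[P[n],1])[:3])
E
```

```text
(array([325.5, 194.2]), array([ 296,  171,   60,   48, 2480], dtype=int32))
pad [554.5  23.9  62. ] (array([555.5,  23.5,  66.4]), np.float64(0.507278780232702)) tool [ -0.6  -1.4 108.9]
red [ 536.  -105.6   74. ] (array([ 535.5, -106.4,   72.4]), np.float64(0.16718985725196445)) tool [  0.4 129.4  97. ]
blue [579.2 187.3  74. ] (array([579.8, 186.9,  75.1]), np.float64(0.9771437350855736)) tool [  -0.5 -166.7   96.9]
```

Views agree: the pad is under the tool to within 1.5 mm and the travel is ≈82 mm. Now the descent, with slow pressing at the end.

Call:
play_rows:
  dp:
    - [0, -0.001, 0.02]
    - [0, -0.001, 0.045]
    - [0, -0.001, 0.07]
    - [0, -0.001, 0.09]
    - [0, -0.001, 0.1]
    - [0, -0.001, 0.104]
    - [0, -0.001, 0.106]
    - [0, -0.001, 0.108]
    - [0, -0.001, 0.11]
    - [0, -0.001, 0.112]
    - [0, -0.001, 0.114]
    - [0, -0.001, 0.114]
  roll: [0, 0, 0, 0, 0, 0, 0, 0, 0, 0, 0, 0]
  gripper: [1, 1, 1, 1, 1, 1, 1, 1, 1, 1, 1, 1]

```text
clock: 3.15
tool_pos: [556.2, 23.5, 58.1]
orientation: [-0.0, 0.997, -0.076, 0.001]
contact_force: [-0.5, -0.8, 5.7]
opening: -0.3
grip_force: 3.1
```

Contact is at 5.7 N, about 2–2.5 mm down. I'll press about 2.5 mm deeper.

Call:
play_rows:
  dp:
    - [0, 0, 0.001]
    - [0, 0, 0.0025]
    - [0, 0, 0.0025]
    - [0, 0, 0.0025]
  roll: [0, 0, 0, 0]
  gripper: [1, 1, 1, 1]

```text
clock: 3.48
tool_pos: [556.2, 23.5, 56.0]
orientation: [-0.0, 0.997, -0.076, 0.001]
contact_force: [-0.4, -0.9, 7.2]
opening: 0.5
grip_force: 3.7
```

7.2 N puts the pad roughly 4–4.5 mm down, past the 3 mm needed. Now slide toward red.

Call:
play_rows:
  dp:
    - [0, 0.002, 0]
    - [0, 0.005, 0]
    - [0, 0.01, 0]
    - [0, 0.015, 0]
    - [0, 0.021, 0]
    - [0, 0.027, 0]
    - [0, 0.033, 0]
    - [0, 0.039, 0]
    - [0, 0.045, 0]
    - [0, 0.051, 0]
    - [0, 0.056, 0]
    - [0, 0.06, 0]
  roll: [0, 0, 0, 0, 0, 0, 0, 0, 0, 0, 0, 0]
  gripper: [1, 1, 1, 1, 1, 1, 1, 1, 1, 1, 1, 1]

```text
clock: 4.48
tool_pos: [547.3, -35.6, 56.0]
orientation: [-0.0, 0.997, -0.075, 0.001]
contact_force: [-1.3, 1.7, 6.7]
opening: -0.0
grip_force: 3.6
```

```bash
python3 - <<'E'
from h import *
im=optics.get_image('top');cv2.imwrite('pics/t2.png',cv2.resize(im[170:260,300:440],None,fx=5,fy=5,interpolation=2)[:,:,::-1])
E
```

```text
(no output)
```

View pics/t2.png

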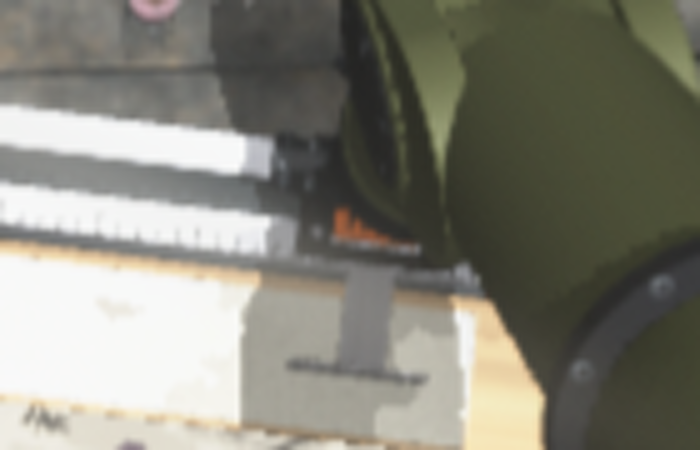

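The arm hides much of the carriage, but its fence has moved with the fingers (from x≈348 to ≈374 px, about 60 mm). About 22 mm remains; I'll go on in small steps and watch the lateral force.

Call:
play_rows:
  dp:
    - [0, 0.003, 0]
    - [0, 0.006, 0]
    - [0, 0.009, 0]
    - [0, 0.012, 0]
    - [0, 0.015, 0]
    - [0, 0.017, 0]
    - [0, 0.019, 0]
    - [0, 0.021, 0]
    - [0, 0.023, 0]
    - [0, 0.024, 0]
    - [0, 0.025, 0]
    - [0, 0.025, 0]
  roll: [0, 0, 0, 0, 0, 0, 0, 0, 0, 0, 0, 0]
  gripper: [1, 1, 1, 1, 1, 1, 1, 1, 1, 1, 1, 1]

```text
clock: 5.53
tool_pos: [543.8, -59.0, 56.1]
orientation: [-0.001, 0.997, -0.075, 0.001]
contact_force: [-0.4, 3.9, 7.3]
opening: -0.1
grip_force: 3.6
```

Call:
play_rows:
  dp:
    - [0, 0.001, 0]
    - [0, 0.002, 0]
    - [0, 0.003, 0]
    - [0, 0.004, 0]
    - [0, 0.004, 0]
  roll: [0, 0, 0, 0, 0]
  gripper: [1, 1, 1, 1, 1]

```text
clock: 5.95
tool_pos: [543.6, -62.8, 56.2]
orientation: [-0.001, 0.997, -0.075, 0.002]
contact_force: [0.4, 4.0, 6.9]
opening: 0.1
grip_force: 3.6
```

The lateral force stays at about 4 N, so the fingertips are sliding on the pad and the carriage is probably already stopped. I'll go on until the fingers bear on the shoulder to make sure.

Call:
play_rows:
  dp:
    - [0, 0.001, 0]
    - [0, 0.002, 0]
    - [0, 0.003, 0]
    - [0, 0.004, 0]
    - [0, 0.005, 0]
    - [0, 0.005, 0]
  roll: [0, 0, 0, 0, 0, 0]
  gripper: [1, 1, 1, 1, 1, 1]

```text
clock: 6.45
tool_pos: [543.0, -67.8, 56.2]
orientation: [-0.001, 0.997, -0.075, 0.002]
contact_force: [0.3, 3.8, 6.5]
opening: -0.1
grip_force: 3.6
```

Call:
play_rows:
  dp:
    - [0, 0.001, 0]
    - [0, 0.002, 0]
    - [0, 0.003, 0]
    - [0, 0.004, 0]
    - [0, 0.004, 0]
  roll: [0, 0, 0, 0, 0]
  gripper: [1, 1, 1, 1, 1]

```text
clock: 6.87
tool_pos: [542.8, -69.2, 56.3]
orientation: [-0.002, 0.997, -0.074, 0.002]
contact_force: [0.7, 11.2, 7.2]
opening: 0.1
grip_force: 6.9
```

11 N lateral now: the fingers are on the shoulder and the carriage bears firmly on the stop. I'll lift straight up so the pad rises, then retreat.

Call:
play_rows:
  dp:
    - [0, 0, -0.003]
    - [0, 0, -0.006]
    - [0, 0, -0.009]
    - [0, -0.003, -0.011]
    - [0, -0.008, -0.013]
    - [0, -0.01, -0.02]
    - [0, -0.01, -0.04]
    - [0, -0.01, -0.07]
    - [0, -0.01, -0.1]
    - [0, -0.01, -0.13]
    - [0, -0.01, -0.13]
    - [0, -0.01, -0.13]
  roll: [0, 0, 0, 0, 0, 0, 0, 0, 0, 0, 0, 0]
  gripper: [1, 1, 1, 1, 1, 1, 1, 1, 1, 1, 1, 1]

```text
clock: 7.87
tool_pos: [543.1, -63.8, 187.0]
orientation: [0.0, 0.997, -0.076, 0.002]
contact_force: [-0.8, -0.4, -0.6]
opening: 0.3
grip_force: 0.0
```

```bash
python3 - <<'E'
from h import *
from plant import telemetry
o=telemetry.get_obs();print(o['tool_pos'],o['contact_force'])
im=optics.get_image('wrist');cv2.imwrite('pics/w2.png',im[:,:,::-1])
E
```

```text
[543.09932408 -63.75003597 186.9505501 ] [-0.80189081 -0.36779513 -0.59439984]
```

View pics/w2.png

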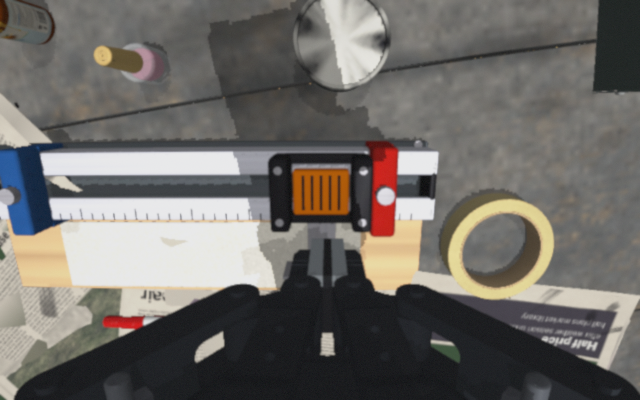

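The wrist view shows the carriage's shoulder flush against the red stop (joint at x≈371 px), the pad (321,192) clear of the fingers, and nothing else disturbed. Handing in.

```bash
python3 -c "
from plant import manip;print(manip.sign_off())"
```

```text
the job is handed in; nothing more can be done
None
```

The carriage is up against the red stop with the pad released and the arm clear, and I handed the job in at about 8 s; sign-off returned no verdict.

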